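Draw the strainer from the well pump

ROBOT

A 6-joint arm with a two-finger parallel gripper is mounted at the origin on the work surface. World frame = base frame: x ahead of the robot, y to its left, z up, the work surface at z = 0. Lengths are in m, angles in rad, forces in N, time in s.
With the tool pointing down it reaches from about 0.35 to 0.875 m from the base axis. Payload 4.2 kg.
Tool frame: the origin (TCP) lies on the centre line of the jaws, within the pads' length; the fingertips stand 22 mm ahead of it and the grasp point (between the pads) lies 3 mm ahead of it; z points along the fingers, x is the direction in which the jaws open and shut, and the axes are right-handed (so a half turn about z gives the same grasp; the last joint's range is limited). The gripper opens to 87 mm and grips with 3 to 60 N. Pads are 19 mm wide; open, the fingers measure 117 mm over their backs; the gripper's body (75 mm by 190 mm) begins 51 mm behind the grasp point.
Start: joints at [-1.054, 0.385, 0.008, 0, -1.194, -0.259], TCP at [0.159, -0.604, 0.245] pointing down, gripper open.
Joint ranges: [-3.14, 3.14], [-1.21, 2.06], [-1.07, 1.41], [-3.16, 2.05], [-2.99, -0.16], [-3.1, 3.1]. Speed limits (rad/s): [2.79, 2.79, 3.14, 3.14, 3.14, 3.14].

INTERFACE

Orientations are given as [roll, pitch, yaw] about the fixed x, y, z axes, in that order (R = Rz(yaw) Ry(pitch) Rx(roll)).
In Python, from plant import env, cams, ticket gives the robot as it stands.
- The arm moves only by the tool step_arm, never from a script. Its argument "motion" is a list that holds one entry, the list of rows, each a list of 7 numbers: the shift along the world's x, y, z in mm, then the turn, a rotation vector about the world's x, y, z in degrees, then the opening, from 0 (shut) to 1 (fully open). In form: [[[tx, ty, tz, ax, ay, az, claw], ...]]. A call has 1 to 5 rows; each row is the pose to reach, as a shift and turn from the pose measured when the call began; what a row does not reach only later rows make up. A row lasts 1/12 s, in which the tool goes at most 41.7 mm and 7.16 degrees, less where a joint would pass 70% of its speed; a pose out of reach is approached as far as the arm can. A call with a gripper value outside its range is refused whole. The fingers move at their own pace and stop on an object; "squeeze" is the grip in N (left out, the last holds). Time passes only in rows, so rows that repeat a pose let the fingers close. It gives the time, the measured TCP pose, the force and the opening at its end, in the units of the state.
- env.state(): the state, without advancing time (a new reading comes with each control period).
- cams.read_camera(name): name is "scene" or "top" or "wrist"; returns a dict with "image" (400x640x3 uint8, red, green, blue), "intrinsics" (3x3 intrinsics, pixels), "dist" ([k1, k2, p1, p2, k3] as OpenCV has them; the pictures are not rectified), "R" (3x3) and "t" (3): a world point X has camera coordinates R X + t; the wrist camera has in their place "tool_from_camera" (4x4, takes a point from camera to tool coordinates, whose origin is the TCP and whose axes are the tool frame's). Camera axes: x right, y down, z forward; pixel columns grow to the right and rows downward; lengths in m; the calibration is good to about 2 mm. A picture is of the moment at which its call begins: read the wrist's pose just before it. There is no depth.
- ticket.close_job(): hands the job in, once; it reports no verdict.
The state is a dict: "time": time; "q": joint angles; "qd": joint speeds; "joint_efforts": joint torques, N m; "position": TCP position; "ee_rot": TCP orientation; "contact_force": force on the tool from outside, world axes, zero at the start; "wrist_torque": the same for the moment, N m; "gripper_width": finger opening in m.
Only numpy, scipy, OpenCV 4.12 (cv2) and the standard library are available. Lean on these libraries where they do the work, as an engineer would, in place of code of your own. Each camera call takes 0.05 s, during which the arm holds its last target.

TASK

Clean-out time for the well pump: first throw the shut-off lever anticlockwise until it clicks into its notch over the raised two-eared bracket on the edge of the valve's plate. Then turn the strainer anticlockwise by its wing, past the springy catch and on to its solid stop, draw it straight up out of the pot and set it down, not dropped, standing upright inside the clear tray. Leave the lever in its notch and the other things on the bench where they are.

Things in the scene. Friction and masses are not known exactly. Their poses are not given: they have to be found in the camera images.
- strainer: Loose bayonet cartridge locked in the pump's pot, 0.3 to 0.5 kg: white ribbed cylinder 72 mm across, 85 mm long, under a grey flange disc 120 mm across (z 85 to 91 mm) with an upright grey wing on top. Origin at the centre of its flat underside, z up, x along the wing; 129 mm tall. Seated, its underside is 25 mm above the bench; it must rise 90 mm to clear the pot's collar.
- wing (a point): Centre of the wing, 110 mm above the strainer's underside; x along the wing: a bar 112 mm long, 14 mm thick, z 91 to 129 mm of the strainer. Turned anticlockwise (from above) a springy catch resists (5 to 15 N at the wing's end) from 0.2 to 0.65 rad after the start and lets go about 0.3 rad later; it is not the stop.
- pump: Water pump fixed to the bench: base plate 150 x 260 mm; strainer pot on the origin's vertical axis (collar 134 mm across, top 107 mm above the bench); green motor along +x, 85 to 280 mm from the axis, 120 mm high, black box on it to 135 mm; shut-off valve 150 mm to its +y side. Origin on the bench on the pot's axis.
- pot (a point): On the pot's vertical axis, 115 mm above the bench. The strainer turns about it (2.5 mm play). It lifts only at its solid anticlockwise stop or within 0.15 rad before it, when two hidden lugs meet their gaps. Where that is cannot be seen and differs each time: 1.2 to 1.65 rad from the start.
- spindle (a point): On the vertical axis of the shut-off lever, 100 mm above the bench. Under the lever a round steel plate 112 mm across, its top 64 mm above the bench; on its edge a dark bracket with two raised ears (to 84 mm) marks the shut notch, with a sprung roller between the ears.
- valve (a joint): Angle of the shut-off lever, rad: 0 points to the pump's +y, growing anticlockwise from above (towards the pump's -x), ends at 1.65. It has one notch, shut, at 1.30 over the eared bracket: it stiffens from 1.0, snaps over at 1.15 (about 4 N at the grip) and is held; pushed hard it goes on past 1.45.
- valve_grip (a point): Mid-height of the lever's upright black grip, a round post 20 mm across, 85 mm out from the spindle, from 88 to 150 mm above the bench (this point at 128 mm).
- tray: Clear plastic tray, loose, 190 x 190 x 45 mm, open on top, walls and floor 5 mm thick. Origin under its centre. The strainer stands inside with its flange above the walls.
- tin: Bystander: open steel tin of fencing staples, 90 mm across, 60 mm high, origin at its underside.
- pliers: Bystander: pliers with blue grips lying along their x axis, 180 mm long, 56 mm wide, 16 mm high.
- mallet: Bystander: rubber mallet lying down, head 60 mm across and 100 mm long at its origin, 230 mm handle along its -x.
- spanner: Bystander: 200 mm steel spanner lying along its x axis.
- spray_can: Bystander: white spray can 56 mm across, 160 mm high.
- jar: Bystander: glass jar 70 mm across, 90 mm high.
Mind the look-alikes: they are no part of the job. What is shaped like the strainer but purple is not meant.

How it is judged:
By the outcome, as a careful person would: the job done as asked, in the order asked, and still so for the second after the job is handed in, with the robot touching nothing.
It also fails if it takes over 72 s, if anything falls off the work surface, if the arm or the gripper's body presses on something with over 40 N, if the wrist force passes 120 N, or if a joint passes its speed limit or range.

## Working session

There is one attempt and no reset: what is moved stays moved. The work goes in short steps, Python scripts to look and compute and a tool call to move; the robot and the scene stay as the last step left them, time stands still between calls to the robot, and variables do not carry over. Pictures are saved under pics/ and viewed, and the job is handed in when it is done.

Besides the shell and the picture viewer there is one more tool, called after "Request:" as a command line: name --argument value ..., lists and objects as JSON in quotes. step_arm: Moves the arm, as the interface text tells. Its arguments: {"type":"object","properties":{"motion":{"type":"array","items":{"type":"array","items":{"type":"array","items":{"type":"number"}}}},"squeeze":{"type":"number"}},"required":["motion"]}

```bash
mkdir -p pics; ls; cat > h.py <<'E'
import numpy as np, cv2
from plant import env, cams, ticket
def shot(n,fn):
    s=env.state(); c=cams.read_camera(n); cv2.imwrite('pics/'+fn+'.png',c['image'][:,:,::-1]); np.save('pics/'+fn+'.npy',{'c':c,'s':s},allow_pickle=True); return c,s
E
python3 - <<'E'
from h import *
for n in ('scene','top','wrist'):
    c,s=shot(n,n+'0'); print(n,c['intrinsics'].tolist(),c['dist'], c.get('R'),c.get('t'),c.get('tool_from_camera'))
print(env.state())
E
```

```text
pics
scene [[516.7193184991042, 0.0, 328.2897920228346], [0.0, 516.7193184991042, 205.1393615825021], [0.0, 0.0, 1.0]] [0.0160487 0.        0.        0.        0.       ] [[ 0.30108692  0.95359288 -0.00270017]
 [ 0.8023526  -0.25486259 -0.53969933]
 [-0.51534161  0.16032992 -0.84185352]] [-0.25711708 -0.38094061  1.87017461] None
top [[509.6709734558522, 0.0, 318.6792082630085], [0.0, 509.6709734558522, 201.99205932170076], [0.0, 0.0, 1.0]] [0.01919603 0.         0.         0.         0.        ] [[-0.018786   -0.99980107  0.00670116]
 [-0.98139696  0.01715854 -0.19122133]
 [ 0.19106831 -0.01016879 -0.98152407]] [0.11145701 0.55057332 1.58419205] None
wrist [[345.7497759654439, 0.0, 320.95445597848675], [0.0, 345.7497759654439, 201.26670606231144], [0.0, 0.0, 1.0]] [-0.0629443  0.         0.         0.         0.       ] None None [[ 9.99999970e-01  2.45304022e-04  2.45166228e-05  1.15645120e-03]
 [-2.43435507e-04  9.66870410e-01  2.55267607e-01 -6.88988656e-02]
 [ 3.89137735e-05 -2.55267606e-01  9.66870440e-01 -1.39325098e-01]
 [ 0.00000000e+00  0.00000000e+00  0.00000000e+00  1.00000000e+00]]
{'time': 0.15, 'q': array([-1.05441828e+00,  3.85354334e-01,  6.96790757e-03, -3.15508627e-04,
       -1.19400605e+00, -2.58636412e-01]), 'qd': array([ 0.00093474, -0.00243363,  0.00395433,  0.0006469 , -0.00093055,
        0.00069231]), 'joint_efforts': array([ 1.88582003e-04, -3.91051698e+01,  1.87587529e+01,  4.22227353e+00,
        1.23732624e-02, -1.34876759e-04]), 'position': array([ 0.15923905, -0.60395497,  0.24374276]), 'ee_rot': array([-3.14146785e+00, -1.61806400e-03,  1.82842154e+00]), 'contact_force': array([ 0.5323902 , -0.35678989, -0.00759238]), 'wrist_torque': array([ 0.02235891, -0.03492931,  0.00435753]), 'gripper_width': 0.08719482112848967}
```

View pics/scene0.png

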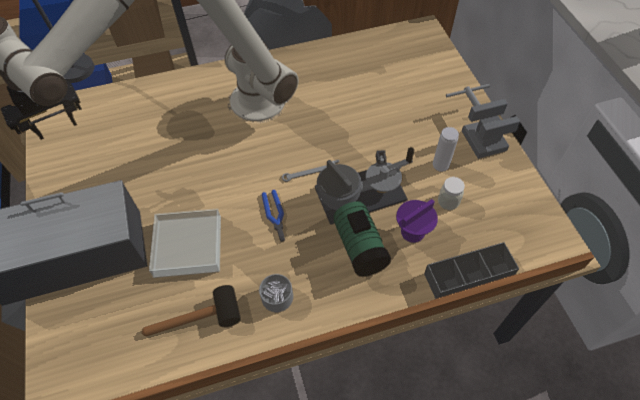

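View pics/top0.png

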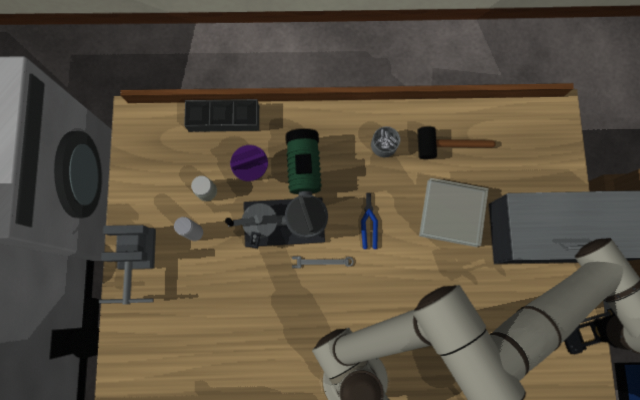

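View pics/wrist0.png

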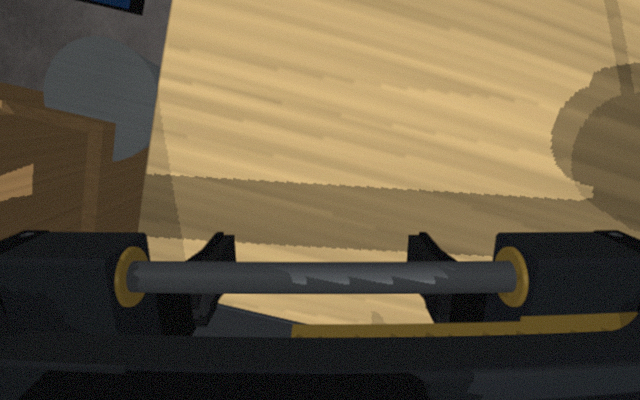

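```bash
python3 - <<'E'
import cv2
a=cv2.imread('pics/top0.png')[120:280,180:400]; cv2.imwrite('pics/topc.png',cv2.resize(a,(792,576),interpolation=2))
a=cv2.imread('pics/scene0.png')[130:280,250:470]; cv2.imwrite('pics/scc.png',cv2.resize(a,(800,545),interpolation=2))
E
```

```text
(no output)
```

View pics/topc.png

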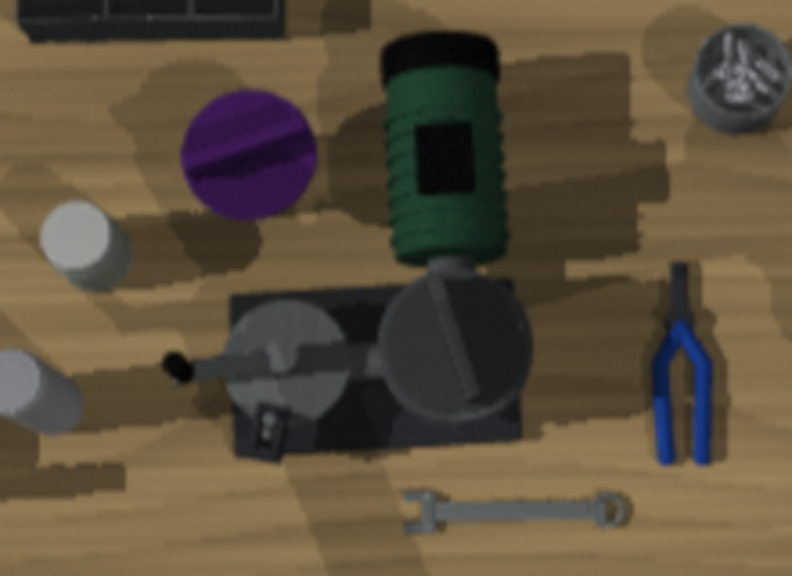

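View pics/scc.png

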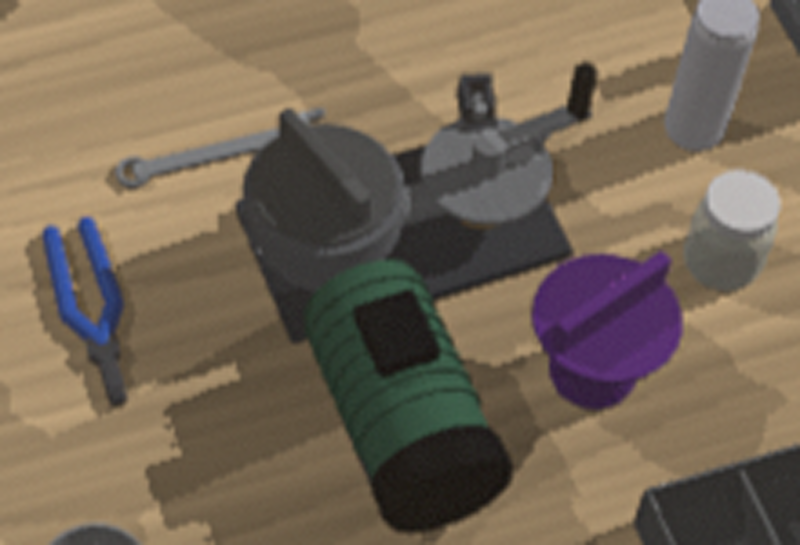

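```bash
cat >> h.py <<'E'
from scipy.spatial.transform import Rotation as Ro
def rayw(fn,px):
    d=np.load('pics/'+fn+'.npy',allow_pickle=True).item(); c,s=d['c'],d['s']
    u=cv2.undistortPoints(np.array(px,float).reshape(-1,1,2),c['intrinsics'],c['dist']).reshape(-1,2)
    v=np.c_[u,np.ones(len(u))]
    if 'tool_from_camera' in c and c['tool_from_camera'] is not None:
        T=np.eye(4); T[:3,:3]=Ro.from_euler('xyz',s['ee_rot']).as_matrix(); T[:3,3]=s['position']
        M=T@c['tool_from_camera']; return M[:3,3],v@M[:3,:3].T
    R,t=np.array(c['R']),np.array(c['t']); return -R.T@t, v@R
def onz(fn,px,z):
    o,d=rayw(fn,px); k=(z-o[2])/d[:,2]; return np.round(o+k[:,None]*d,4)
E
python3 - <<'E'
from h import *
# crop scale 3.6, offset 180,120
f=lambda x,y:(180+x/3.6,120+y/3.6)
print('flange',onz('top0',[f(455,345)],.116)); print('plate',onz('top0',[f(287,361)],.064)); print('grip top',onz('top0',[f(173,362)],.15))
print('wing',onz('top0',[f(432,280),f(474,395)],.154)); print('bracket',onz('top0',[f(267,428)],.084)); print('tray',onz('top0',[(455,212)],.045))
print('motor',onz('top0',[f(440,50)],.12),'flange scene',onz('scene0',[(250+327*.275,130+197*.275)],.116))
print('tray corners',onz('top0',[(427,180),(488,187),(480,245),(421,236)],.045))
E
```

```text
flange [[0.4976 0.1406 0.116 ]]
plate [[0.4946 0.2892 0.064 ]]
grip top [[0.4818 0.3745 0.15  ]]
wing [[0.5467 0.1585 0.154 ]
 [0.4491 0.125  0.154 ]]
bracket [[0.4333 0.304  0.084 ]]
tray [[ 0.5136 -0.3364  0.045 ]]
motor [[0.7594 0.15   0.12  ]] flange scene [[0.5206 0.1416 0.116 ]]
tray corners [[ 0.6208 -0.2527  0.045 ]
 [ 0.594  -0.4492  0.045 ]
 [ 0.4059 -0.4082  0.045 ]
 [ 0.4379 -0.2227  0.045 ]]
```

Request:
step_arm --motion '[[[20, 40, 30, 0, 0, 0, 1], [40, 70, 55, 0, 0, 0, 1], [60, 100, 80, 0, 0, 0, 1], [80, 130, 105, 0, 0, 0, 1], [100, 160, 130, 0, 0, 0, 1]]]'

```text
time: 0.57
position: [0.2501, -0.4565, 0.3627]
ee_rot: [-3.141, -0.002, 1.828]
contact_force: [1.0, 0.1, -0.1]
gripper_width: 0.0871
```

Request:
step_arm --motion '[[[20, 35, 8, 0, 0, 0, 1], [35, 72, 12, 0, 0, 0, 1], [50, 110, 16, 0, 0, 0, 1], [65, 148, 20, 0, 0, 0, 1], [75, 188, 24, 0, 0, 0, 1]]]'

```text
time: 0.98
position: [0.3256, -0.2668, 0.3865]
ee_rot: [-3.141, -0.003, 1.828]
contact_force: [0.9, 0.4, 0.0]
gripper_width: 0.0869
```

Request:
step_arm --motion '[[[10, 40, 0, 0, 0, 0, 1], [15, 80, 0, 0, 0, 0, 1], [15, 120, 0, 0, 0, 0, 1], [15, 160, 0, 0, 0, 0, 1], [15, 200, 0, 0, 0, 0, 1]]]'

```text
time: 1.4
position: [0.3397, -0.0651, 0.3865]
ee_rot: [3.141, -0.003, 1.827]
contact_force: [0.8, 0.7, -0.3]
gripper_width: 0.087
```

Request:
step_arm --motion '[[[0, 40, 0, 0, 0, 0, 1], [0, 80, 0, 0, 0, 0, 1], [0, 120, 0, 0, 0, 0, 1], [-5, 160, 0, 0, 0, 0, 1], [-10, 200, 0, 0, 0, 0, 1]]]'

```text
time: 1.82
position: [0.3287, 0.1366, 0.3866]
ee_rot: [3.141, -0.003, 1.828]
contact_force: [0.6, 0.4, 0.1]
gripper_width: 0.0869
```

Request:
step_arm --motion '[[[10, 25, 0, 0, 0, 0, 1], [15, 30, 0, 0, 0, 0, 1], [15, 30, 0, 0, 0, 0, 1]]]'

```text
time: 2.07
position: [0.3439, 0.1681, 0.3858]
ee_rot: [-3.141, -0.002, 1.83]
contact_force: [-0.3, -0.1, 0.1]
gripper_width: 0.0868
```

```bash
python3 - <<'E'
from h import *
c,s=shot('wrist','w1'); print(s['position'],s['ee_rot'],s['q'])
cv2.imwrite('pics/w1c.png',cv2.resize(c['image'][:260,120:520,::-1],(800,520),interpolation=2))
E
```

```text
[0.34386054 0.16812278 0.38578108] [-3.14073510e+00 -2.35216380e-03  1.83044451e+00] [ 0.88346414 -0.1256652  -0.24548259 -0.00242768 -1.45030134 -2.19432027]
```

View pics/w1c.png

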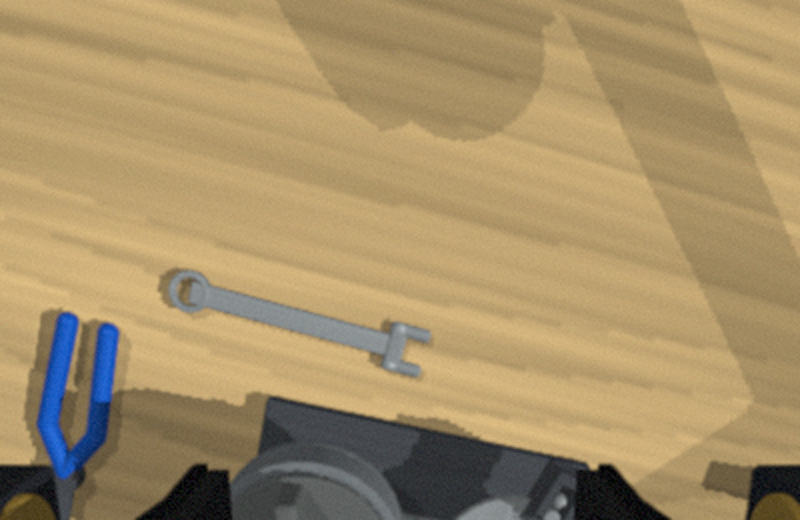

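Request:
step_arm --motion '[[[40, 10, 0, 0, 0, 0, 1], [80, 20, 0, 0, 0, 0, 1], [120, 30, 0, 0, 0, 0, 1], [160, 40, 0, 0, 0, 0, 1], [200, 45, 0, 0, 0, 0, 1]]]'

```text
time: 2.53
position: [0.5453, 0.2104, 0.386]
ee_rot: [-3.141, -0.002, 1.827]
contact_force: [-0.1, 0.6, 0.2]
gripper_width: 0.0868
```

Request:
step_arm --motion '[[[25, 10, 0, 0, 0, 0, 1], [25, 10, 0, 0, 0, 0, 1]]]'

```text
time: 2.7
position: [0.5743, 0.2194, 0.3823]
ee_rot: [-3.136, -0.001, 1.822]
contact_force: [0.1, 0.5, -0.7]
gripper_width: 0.0871
```

```bash
python3 - <<'E'
from h import *
c,s=shot('wrist','w2'); print(s['position'],s['ee_rot'],s['q'])
cv2.imwrite('pics/w2c.png',cv2.resize(c['image'][:260,120:520,::-1],(800,520),interpolation=2))
E
```

```text
[0.57432203 0.21935522 0.3823133 ] [-3.13630923e+00 -8.95489988e-04  1.82208824e+00] [ 0.62645864  0.31407672  0.24134157 -0.00277562 -1.50264926 -1.94576533]
```

View pics/w2c.png

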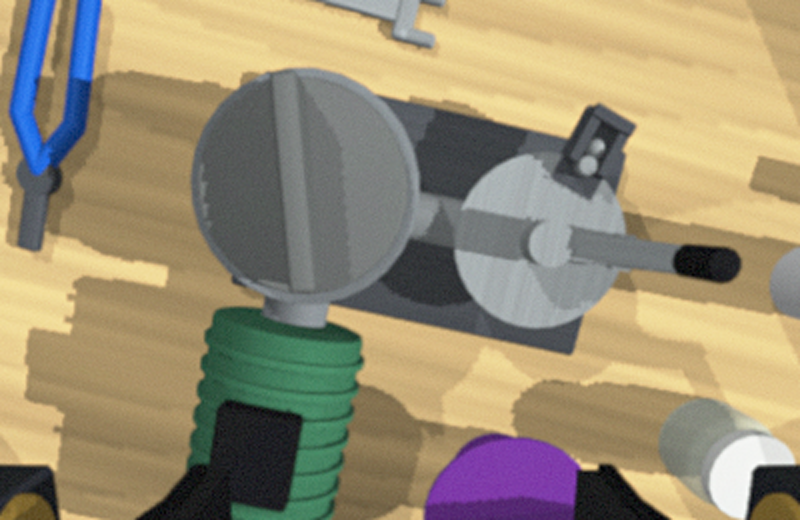

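```bash
python3 - <<'E'
from h import *
f=lambda *a:[(120+x/2,y/2) for x,y in a]
P=lambda n,a,z:print(n,onz('w2',f(*a),z).tolist())
P('collar c,l,r,t,b',[(305,187),(192,187),(419,187),(305,68),(305,305)],.107)
P('plate',[(540,240),(454,240),(626,240),(540,152),(540,328)],.064)
P('hub',[(550,243)],.085)
P('grip',[(722,265)],.15)
P('wing',[(287,72),(301,290)],.154)
P('ears',[(596,106),(633,125),(566,160)],.084)
P('roller',[(588,163)],.075)
E
```

```text
collar c,l,r,t,b [[0.5012, 0.1442, 0.107], [0.517, 0.0804, 0.107], [0.4849, 0.208, 0.107], [0.4382, 0.1299, 0.107], [0.5678, 0.1591, 0.107]]
plate [[0.4948, 0.2929, 0.064], [0.5089, 0.2389, 0.064], [0.4803, 0.3474, 0.064], [0.4425, 0.2771, 0.064], [0.5498, 0.3098, 0.064]]
hub [[0.4956, 0.2954, 0.085]]
grip [[0.4844, 0.3752, 0.15]]
wing [[0.4501, 0.1299, 0.154], [0.5538, 0.1604, 0.154]]
ears [[0.4112, 0.2988, 0.084], [0.4156, 0.3238, 0.084], [0.4457, 0.2905, 0.084]]
roller [[0.4425, 0.3061, 0.075]]
```

Request:
step_arm --motion '[[[-20, 40, -20, 0, 0, 7, 1], [-40, 70, -40, 0, 0, 14, 1], [-60, 100, -55, 0, 0, 21, 1], [-75, 130, -70, 0, 0, 28, 1], [-90, 157, -80, 0, 0, 35, 1]]]'

```text
time: 3.17
position: [0.4798, 0.3752, 0.3027]
ee_rot: [-3.135, -0.002, 2.439]
contact_force: [-0.0, 0.6, 0.1]
gripper_width: 0.087
```

Request:
step_arm --motion '[[[0, 0, -20, 0, 0, 7, 1], [0, 0, -40, 0, 0, 14, 1], [0, 0, -60, 0, 0, 21, 1], [0, 0, -80, 0, 0, 28, 1], [0, 0, -90, 0, 0, 35, 1]]]'

```text
time: 3.58
position: [0.4781, 0.3728, 0.2113]
ee_rot: [-3.133, -0.004, 3.055]
contact_force: [-1.3, 0.4, -0.6]
gripper_width: 0.0869
```

Request:
step_arm --motion '[[[0, 0, 0, 0, 0, 7, 1], [0, 0, 0, 0, 0, 13, 1], [0, 0, 0, 0, 0, 13, 1]]]'

```text
time: 3.83
position: [0.4776, 0.3711, 0.2123]
ee_rot: [-3.133, -0.004, -3.001]
contact_force: [0.1, 0.4, -0.2]
gripper_width: 0.0873
```

```bash
python3 - <<'E'
from h import *
c,s=shot('wrist','w3'); print(s['position'],s['ee_rot'],s['q'],s['time'])
E
```

```text
[0.47757265 0.37112344 0.21233929] [-3.13269615 -0.00397859 -3.00067954] [ 0.92968739  0.37799738 -0.08763135  0.00384001 -1.11428625 -0.79046504] 3.8333
```

View pics/w3.png

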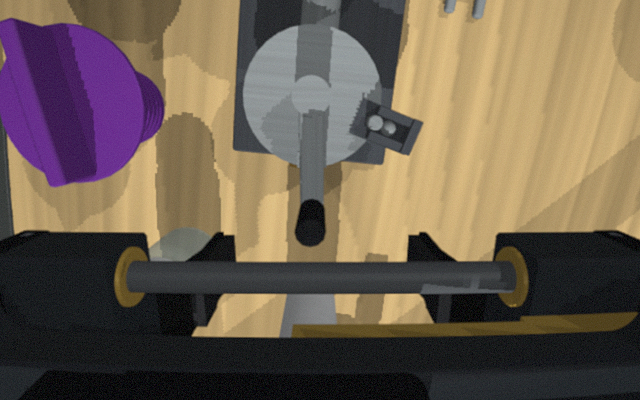

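```bash
python3 - <<'E'
from h import *
print(onz('w3',[(311,234)],.15),onz('w3',[(312,94)],.085), onz('w3',[(375,122)],.075))
print('can',onz('top0',[(184,224)],.16),'jar',onz('top0',[(201.5,186)],.09))
E
```

```text
[[0.4831 0.3773 0.15  ]] [[0.4956 0.2915 0.085 ]] [[0.444 0.305 0.075]]
can [[0.4722 0.5028 0.16  ]] jar [[0.603  0.4697 0.09  ]]
```

Request:
step_arm --motion '[[[6, 6, -20, 0, 0, 0, 1], [6, 6, -50, 0, 0, 0, 1], [6, 6, -75, 0, 0, 0, 1], [6, 6, -82, 0, 0, 0, 1], [6, 6, -82, 0, 0, 0, 1]]]'

```text
time: 4.3
position: [0.4829, 0.3759, 0.1291]
ee_rot: [-3.13, -0.007, -3.007]
contact_force: [0.6, -0.5, -0.6]
gripper_width: 0.0871
```

Request:
step_arm --motion '[[[0, 0, 0, 0, 0, 0, 0.2], [0, 0, 0, 0, 0, 0, 0.1], [0, 0, 0, 0, 0, 0, 0.1], [0, 0, 0, 0, 0, 0, 0.1], [0, 0, 0, 0, 0, 0, 0.1]]]' --squeeze 10

```text
time: 4.72
position: [0.4832, 0.3763, 0.1302]
ee_rot: [-3.132, -0.005, -3.007]
contact_force: [-0.2, -0.6, -0.3]
gripper_width: 0.0619
```

Request:
step_arm --motion '[[[0, 0, 0, 0, 0, 0, 0.1], [0, 0, 0, 0, 0, 0, 0.1], [0, 0, 0, 0, 0, 0, 0.1], [0, 0, 0, 0, 0, 0, 0.1], [0, 0, 0, 0, 0, 0, 0.1]]]'

```text
time: 5.13
position: [0.4832, 0.3763, 0.1301]
ee_rot: [-3.131, -0.005, -3.007]
contact_force: [-0.3, 0.5, 0.6]
gripper_width: 0.0284
```

Request:
step_arm --motion '[[[0, 0, 0, 0, 0, 0, 0.1], [0, 0, 0, 0, 0, 0, 0.1], [0, 0, 0, 0, 0, 0, 0.1], [0, 0, 0, 0, 0, 0, 0.1]]]'

```text
time: 5.47
position: [0.4832, 0.3764, 0.13]
ee_rot: [-3.131, -0.005, -3.007]
contact_force: [-0.4, -1.2, -0.7]
gripper_width: 0.0198
```

Request:
step_arm --motion '[[[-10, -2, 0, 0, 0, 7, 0.1], [-20, -5, 0, 0, 0, 14, 0.1], [-29, -10, 0, 0, 0, 21, 0.1], [-38, -15, 0, 0, 0, 28, 0.1], [-46, -22, 0, 0, 0, 35, 0.1]]]'

```text
time: 5.88
position: [0.4371, 0.354, 0.13]
ee_rot: [-3.131, -0.005, -2.39]
contact_force: [2.8, -0.5, -0.6]
gripper_width: 0.0197
```

Request:
step_arm --motion '[[[-7, -7, 0, 0, 0, 7, 0.1], [-13, -15, 0, 0, 0, 14, 0.1], [-18, -24, 0, 0, 0, 21, 0.1], [-22, -34, 0, 0, 0, 28, 0.1], [-24, -42, 0, 0, 0, 34, 0.1]]]'

```text
time: 6.3
position: [0.4127, 0.3116, 0.13]
ee_rot: [-3.131, -0.004, -1.791]
contact_force: [-1.6, 1.3, -0.5]
gripper_width: 0.0198
```

```bash
python3 - <<'E'
from h import *
s=env.state(); p=s['position'];print(p,s['contact_force'],np.degrees(np.arctan2(.4955-p[0],p[1]-.2925)))
c,s=shot('wrist','w4')
E
```

```text
[0.41267348 0.31164683 0.13002717] [-1.6054825   1.31689799 -0.49229057] 76.98370179147804
```

View pics/w4.png

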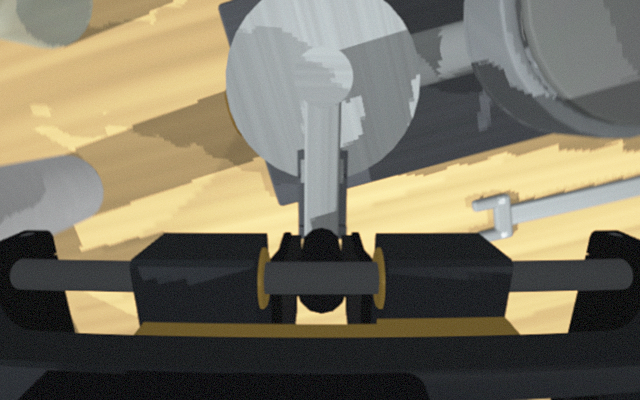

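Request:
step_arm --motion '[[[0, 0, 0, 0, 0, 0, 0.5], [0, 0, 0, 0, 0, 0, 0.5], [0, 0, 0, 0, 0, 0, 0.5], [0, 0, 0, 0, 0, 0, 0.5]]]'

```text
time: 6.68
position: [0.4126, 0.3109, 0.1301]
ee_rot: [-3.131, -0.005, -1.79]
contact_force: [0.2, 0.5, -1.0]
gripper_width: 0.0382
```

Request:
step_arm --motion '[[[0, 0, 20, 0, 0, 0, 0.6], [0, 0, 50, 0, 0, 0, 0.6], [0, 0, 85, 0, 0, 0, 0.6], [0, 0, 120, 0, 0, 0, 0.6], [0, 0, 150, 0, 0, 0, 0.6]]]'

```text
time: 7.1
position: [0.4129, 0.3113, 0.2826]
ee_rot: [-3.13, -0.003, -1.79]
contact_force: [-0.0, 0.9, -0.5]
gripper_width: 0.0519
```

```bash
python3 - <<'E'
from h import *
c,s=shot('wrist','w5'); print(s['position'],s['ee_rot'],s['q'],s['time'])
E
```

```text
[0.41290661 0.31127457 0.28264441] [-3.13002821 -0.00346544 -1.79011757] [ 0.96708105  0.1710787  -0.19780247  0.01289244 -1.20081889  0.37975877] 7.1
```

View pics/w5.png

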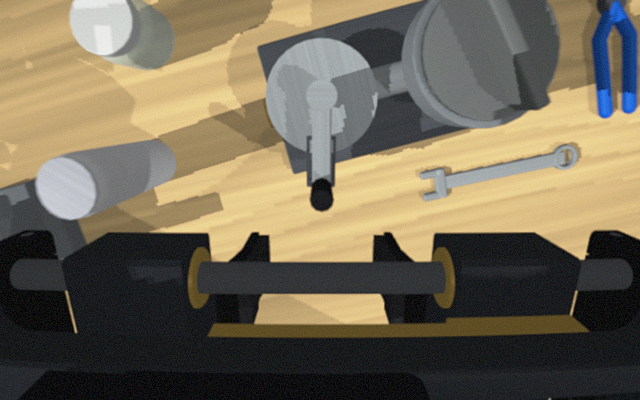

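Request:
step_arm --motion '[[[18, -33, 10, 0, 0, -7, 0.8], [36, -66, 10, 0, 0, -14, 0.8], [54, -99, 10, 0, 0, -21, 0.8], [72, -132, 10, 0, 0, -28, 0.8], [89, -166, 10, 0, 0, -35, 0.8]]]'

```text
time: 7.57
position: [0.5051, 0.146, 0.2992]
ee_rot: [-3.123, 0.007, -2.406]
contact_force: [0.7, 0.9, -0.4]
gripper_width: 0.0683
```

Request:
step_arm --motion '[[[0, 0, 0, 0, 0, -7, 0.8], [0, 0, 0, 0, 0, -14, 0.8], [0, 0, 0, 0, 0, -21, 0.8], [0, 0, 0, 0, 0, -28, 0.8], [0, 0, 0, 0, 0, -35, 0.8]]]'

```text
time: 7.98
position: [0.5053, 0.146, 0.2988]
ee_rot: [-3.122, 0.006, -3.024]
contact_force: [-0.4, 1.2, -0.2]
gripper_width: 0.07
```

Request:
step_arm --motion '[[[0, 0, 0, 0, 0, -7, 0.8], [0, 0, 0, 0, 0, -14, 0.8], [0, 0, 0, 0, 0, -21, 0.8], [0, 0, 0, 0, 0, -28, 0.8], [0, 0, 0, 0, 0, -35, 0.8]]]'

```text
time: 8.4
position: [0.5054, 0.1462, 0.2984]
ee_rot: [-3.122, 0.006, 2.642]
contact_force: [-0.1, -0.6, -0.1]
gripper_width: 0.07
```

Request:
step_arm --motion '[[[0, 0, -10, 0, 0, -7, 0.8], [0, 0, -20, 0, 0, -14, 0.8], [0, 0, -30, 0, 0, -21, 0.8], [0, 0, -40, 0, 0, -28, 0.8], [0, 0, -40, 0, 0, -35, 0.8]]]'

```text
time: 8.82
position: [0.5043, 0.1461, 0.2557]
ee_rot: [-3.117, 0.006, 2.023]
contact_force: [-0.3, -0.5, 1.0]
gripper_width: 0.0695
```

```bash
python3 - <<'E'
from h import *
c,s=shot('wrist','w6'); print(s['position'],s['ee_rot'],s['q'],s['time'])
E
```

```text
[0.50434826 0.14606515 0.25572618] [-3.11723072  0.00565808  2.02344225] [ 0.59239803  0.21759013 -0.20354334  0.00239343 -1.17457648 -1.71156858] 8.8167
```

View pics/w6.png

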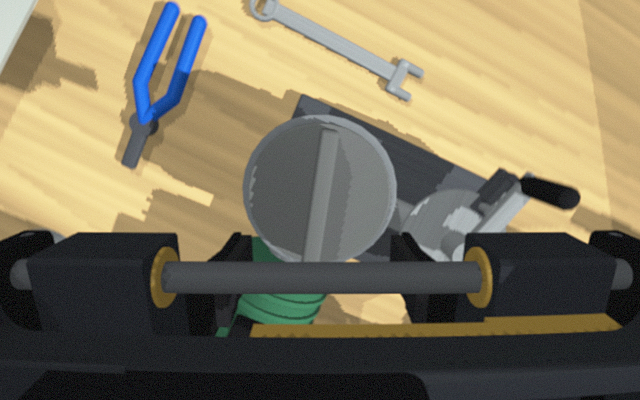

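```bash
python3 - <<'E'
from h import *
a=onz('w6',[(329,128),(313,258)],.154); d=a[1]-a[0]; print(a,np.degrees(np.arctan2(d[1],d[0])))
w5=onz('w5',[(321,94),(321,190)],.085); print(onz('w5',[(321,94)],.085),onz('w5',[(321,192)],.15))
s=np.load('pics/w6.npy',allow_pickle=True).item()['s']
R=Ro.from_euler('xyz',s['ee_rot']); T=Ro.from_euler('xyz',[np.pi,0,np.radians(106.4)]); print(np.degrees((T*R.inv()).as_rotvec()))
E
```

```text
[[0.4484 0.1255 0.154 ]
 [0.5395 0.157  0.154 ]] 19.07404846533148
[[0.498  0.2929 0.085 ]] [[0.42   0.3105 0.15  ]]
[ 0.80725244 -1.185967   -9.53025447]
```

Request:
step_arm --motion '[[[-2, -1, -10, 0.4, -0.6, -5, 0.8], [-2, -1, -40, 0.8, -1.2, -9, 0.8], [-2, -1, -75, 0.8, -1.2, -9, 0.8], [-2, -1, -105, 0.8, -1.2, -9, 0.8], [-2, -1, -115, 0.8, -1.2, -9, 0.8]]]'

```text
time: 9.28
position: [0.5006, 0.1441, 0.1381]
ee_rot: [-3.135, 0.002, 1.864]
contact_force: [-21.9, 0.4, 63.3]
gripper_width: 0.0697
```

Request:
step_arm --motion '[[[0, 0, 0, 0, 0, 0, 0.3], [0, 0, 0, 0, 0, 0, 0.0], [0, 0, 0, 0, 0, 0, 0.0], [0, 0, 0, 0, 0, 0, 0.0], [0, 0, 0, 0, 0, 0, 0.0]]]' --squeeze 25

```text
time: 9.7
position: [0.5009, 0.1442, 0.1386]
ee_rot: [-3.136, 0.002, 1.864]
contact_force: [-0.0, 0.2, -0.3]
gripper_width: 0.0443
```

Request:
step_arm --motion '[[[0, 0, 0, 0, 0, 0, 0.0], [0, 0, 0, 0, 0, 0, 0.0], [0, 0, 0, 0, 0, 0, 0.0], [0, 0, 0, 0, 0, 0, 0.0], [0, 0, 0, 0, 0, 0, 0.0]]]'

```text
time: 10.12
position: [0.5008, 0.144, 0.1386]
ee_rot: [-3.136, 0.002, 1.864]
contact_force: [0.0, -0.8, 0.9]
gripper_width: 0.0138
```

Request:
step_arm --motion '[[[0, 0, 0, 0, 0, 0, 0.3], [0, 0, 2, 0, 0, 0, 0.3], [0, 0, 3, 0, 0, 0, 0.0], [0, 0, 3, 0, 0, 0, 0.0], [0, 0, 3, 0, 0, 0, 0.0]]]' --squeeze 55

```text
time: 10.53
position: [0.501, 0.144, 0.1418]
ee_rot: [-3.136, 0.002, 1.864]
contact_force: [0.1, -1.5, 1.8]
gripper_width: 0.0137
```

Request:
step_arm --motion '[[[0, 0, 0, 0, 0, 0, 0.0], [0, 0, 0, 0, 0, 0, 0.0], [0, 0, 0, 0, 0, 0, 0.0]]]'

```text
time: 10.78
position: [0.501, 0.144, 0.1418]
ee_rot: [-3.136, 0.002, 1.864]
contact_force: [-1.0, -0.6, 0.1]
gripper_width: 0.0136
```

```bash
python3 - <<'E'
from h import *
s=env.state(); print(s)
E
```

```text
{'time': 10.7833, 'q': array([ 5.91889097e-01,  3.14792536e-01, -3.84848504e-01,  8.55189340e-04,
       -8.76752713e-01, -1.86982539e+00]), 'qd': array([-1.07171696e-03, -8.39160997e-04,  6.51003872e-04,  1.27434136e-03,
       -8.52418013e-05,  1.33628247e-04]), 'joint_efforts': array([ 2.71669077e-01, -3.20036745e+01,  1.52793127e+01,  3.34118307e+00,
       -1.16682833e-01, -1.79612081e-03]), 'position': array([0.50097535, 0.14402196, 0.14177305]), 'ee_rot': array([-3.13643619e+00,  2.27425331e-03,  1.86421109e+00]), 'contact_force': array([-1.01191736, -0.60872428,  0.09632418]), 'wrist_torque': array([-0.00580295, -0.11037948,  0.01300341]), 'gripper_width': 0.01363119103172465}
```

Request:
step_arm --motion '[[[0, 0, 0, 0, 0, 6, 0.0], [0, 0, 0, 0, 0, 12, 0.0], [0, 0, 0, 0, 0, 18, 0.0], [0, 0, 0, 0, 0, 24, 0.0], [0, 0, 0, 0, 0, 30, 0.0]]]'

```text
time: 11.2
position: [0.5009, 0.1428, 0.1417]
ee_rot: [-3.135, 0.002, 2.388]
contact_force: [0.2, -1.7, 3.8]
gripper_width: 0.0136
```

```bash
cat > st.py <<'E'
from h import *
s=env.state(); print(s['time'],s['position'],s['ee_rot'],s['contact_force'],s['wrist_torque'],s['gripper_width'])
E
python3 st.py
```

```text
11.2 [0.50089326 0.14284231 0.14174216] [-3.13508155e+00  2.30947744e-03  2.38774614e+00] [ 0.20417675 -1.68760825  3.77862163] [-0.20684527  0.31611201 -0.98588391] 0.013626948666837274
```

Request:
step_arm --motion '[[[0, 0, 0, 0, 0, 6, 0.0], [0, 0, 0, 0, 0, 12, 0.0], [0, 0, 0, 0, 0, 18, 0.0], [0, 0, 0, 0, 0, 24, 0.0], [0, 0, 0, 0, 0, 30, 0.0]]]'

```text
time: 11.62
position: [0.501, 0.1432, 0.1418]
ee_rot: [-3.136, 0.002, 2.916]
contact_force: [1.6, 0.7, -0.9]
gripper_width: 0.0133
```

```bash
python3 st.py
```

```text
11.6167 [0.50101281 0.14319322 0.14178859] [-3.13586047e+00  2.49197371e-03  2.91627294e+00] [ 1.55562778  0.65775396 -0.93684439] [ 0.25231147  0.07548997 -0.04846215] 0.013348198217244712
```

Request:
step_arm --motion '[[[0, 0, 0, 0, 0, 3, 0.0], [0, 0, 0, 0, 0, 5, 0.0], [0, 0, 0, 0, 0, 7, 0.0], [0, 0, 0, 0, 0, 9, 0.0], [0, 0, 0, 0, 0, 9, 0.0]]]'

```text
time: 12.03
position: [0.5012, 0.1432, 0.1418]
ee_rot: [-3.136, 0.003, 3.074]
contact_force: [0.6, 0.2, 0.0]
gripper_width: 0.0134
```

```bash
python3 st.py; python3 -c "
from h import *
shot('wrist','w7')"
```

```text
12.0333 [0.50117963 0.1431792  0.141816  ] [-3.13581824e+00  2.78549862e-03  3.07398768e+00] [0.60418099 0.20182831 0.01245682] [-0.11261637 -0.0050404  -0.01287516] 0.013413150560014403
```

View pics/w7.png

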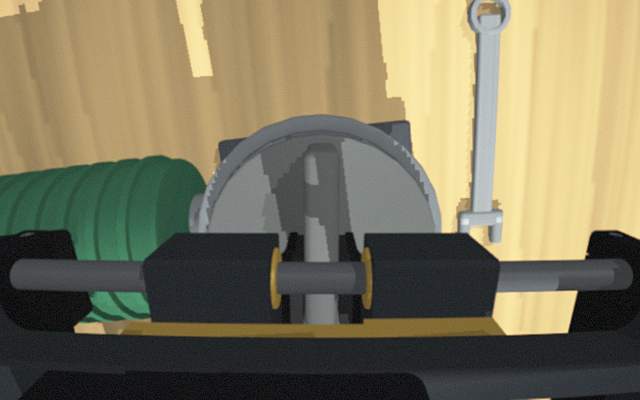

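Request:
step_arm --motion '[[[0, 0, 0, 0, 0, 2, 0.0], [0, 0, 0, 0, 0, 4, 0.0], [0, 0, 0, 0, 0, 6, 0.0], [0, 0, 0, 0, 0, 6, 0.0]]]'

```text
time: 12.42
position: [0.5012, 0.1431, 0.1418]
ee_rot: [-3.136, 0.003, -3.107]
contact_force: [0.5, -0.4, 0.8]
gripper_width: 0.0139
```

```bash
python3 st.py
```

```text
12.4167 [0.50120235 0.14313991 0.14180658] [-3.13584551e+00  2.78524929e-03 -3.10650424e+00] [ 0.5369455  -0.38731072  0.78265261] [-0.11974806 -0.08232118 -0.13159682] 0.013889597779089715
```

Request:
step_arm --motion '[[[0, 0, 0, 0, 0, 2, 0.0], [0, 0, 0, 0, 0, 4, 0.0], [0, 0, 0, 0, 0, 6, 0.0], [0, 0, 0, 0, 0, 6, 0.0]]]'

```text
time: 12.75
position: [0.5012, 0.1431, 0.1419]
ee_rot: [-3.137, 0.003, -3.008]
contact_force: [0.6, -0.1, 1.3]
gripper_width: 0.0141
```

```bash
python3 st.py
```

```text
12.75 [0.50121559 0.14309266 0.14186607] [-3.13689272e+00  2.86566601e-03 -3.00775130e+00] [ 0.60007614 -0.05877703  1.29219072] [-0.11548416 -0.10239151 -1.39904149] 0.01413313535786742
```

Request:
step_arm --motion '[[[0, 0, 0, 0, 0, -1, 0.0], [0, 0, 3, 0, 0, -1, 0.0], [0, 0, 6, 0, 0, -1, 0.0], [0, 0, 10, 0, 0, -1, 0.0], [0, 0, 10, 0, 0, -1, 0.0]]]'

```text
time: 13.17
position: [0.501, 0.1433, 0.151]
ee_rot: [-3.137, 0.002, -3.027]
contact_force: [1.9, 1.1, -6.5]
gripper_width: 0.0143
```

```bash
python3 st.py
```

```text
13.1667 [0.5009916  0.14327509 0.15096806] [-3.13733051e+00  1.86748127e-03 -3.02742158e+00] [ 1.8851828   1.12742586 -6.54081921] [ 0.35629638 -0.69617715 -1.21574701] 0.014320715755877395
```

Request:
step_arm --motion '[[[0, 0, 8, 0, 0, -1, 0.0], [0, 0, 16, 0, 0, -1, 0.0], [0, 0, 24, 0, 0, -1, 0.0], [0, 0, 32, 0, 0, -1, 0.0], [0, 0, 40, 0, 0, -1, 0.0]]]'

```text
time: 13.58
position: [0.5004, 0.1427, 0.1915]
ee_rot: [-3.135, -0.0, -3.042]
contact_force: [1.4, -0.6, -4.7]
gripper_width: 0.0134
```

```bash
python3 st.py;  python3 -c "
from h import *
shot('wrist','w8');shot('scene','s8')
cv2.imwrite('pics/s8c.png',cv2.resize(cv2.imread('pics/s8.png')[100:280,250:490],(800,600)))"
```

```text
13.5833 [0.50035947 0.14268407 0.19151542] [-3.13531297e+00 -5.42083556e-05 -3.04222274e+00] [ 1.36248198 -0.5754467  -4.74123064] [-0.33148614 -0.35648735  0.00389064] 0.013432903342971054
```

View pics/s8c.png

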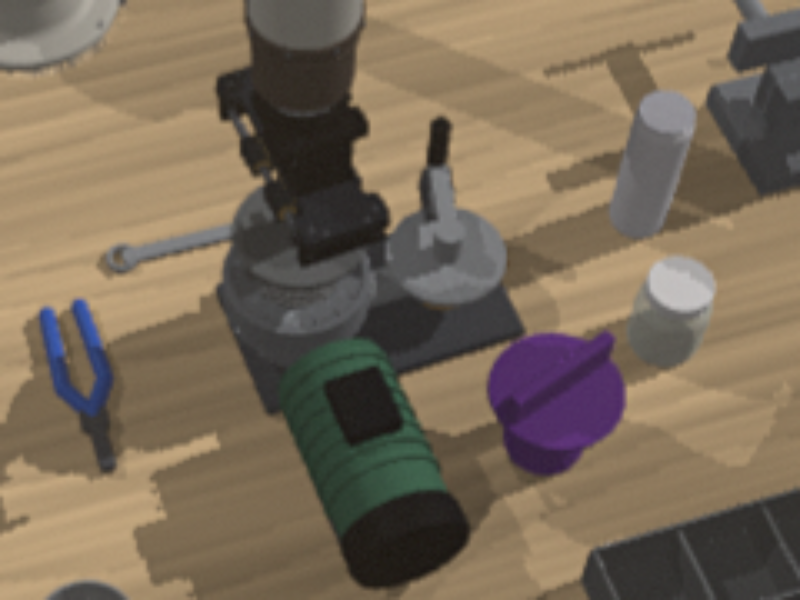

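View pics/w8.png

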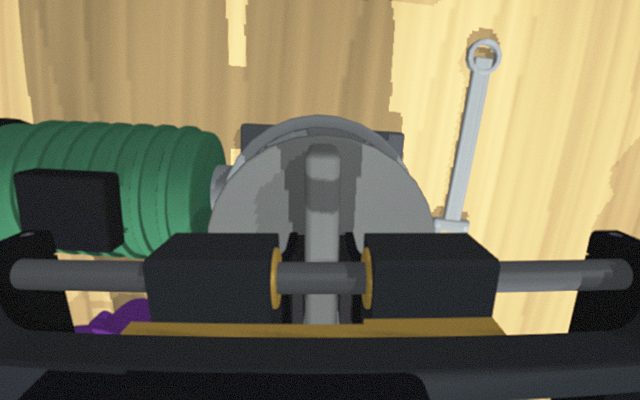

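Request:
step_arm --motion '[[[0, 0, 10, 0, 0, 0, 0.0], [0, 0, 20, 0, 0, 0, 0.0], [0, 0, 30, 0, 0, 0, 0.0], [0, 0, 40, 0, 0, 0, 0.0], [0, 0, 50, 0, 0, 0, 0.0]]]'

```text
time: 14.1
position: [0.501, 0.1435, 0.2438]
ee_rot: [-3.138, 0.004, -3.043]
contact_force: [-0.0, -0.1, -3.8]
gripper_width: 0.0133
```

Request:
step_arm --motion '[[[0, 0, 12, 0, 0, 0, 0.0], [0, 0, 25, 0, 0, 0, 0.0], [0, 0, 40, 0, 0, 0, 0.0], [0, 0, 50, 0, 0, 0, 0.0], [0, 0, 60, 0, 0, 0, 0.0]]]'

```text
time: 14.52
position: [0.5009, 0.1437, 0.3051]
ee_rot: [-3.139, 0.004, -3.042]
contact_force: [-0.3, -0.2, -3.9]
gripper_width: 0.0136
```

```bash
python3 st.py;  python3 -c "
from h import *
c,s=shot('scene','s9'); print(s['q'])
cv2.imwrite('pics/s9c.png',cv2.resize(cv2.imread('pics/s9.png')[70:280,140:440],(800,560)))"
```

```text
14.5167 [0.50087312 0.1436722  0.30505091] [-3.13867744  0.00420135 -3.04245608] [-0.33768363 -0.24286659 -3.90220491] [0.02536186 0.10777615 0.02381461] 0.013559807206517475
[ 0.59365459  0.16549567 -0.14532089  0.00479302 -1.2576687  -0.4959953 ]
```

View pics/s9c.png

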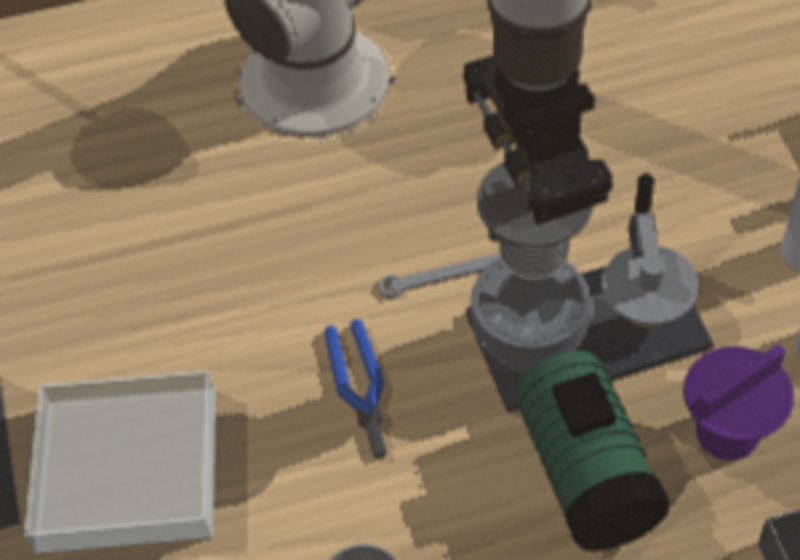

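```bash
python3 -c "
import cv2
cv2.imwrite('pics/trc.png',cv2.resize(cv2.imread('pics/top0.png')[165:260,405:505],(600,570),interpolation=2))
cv2.imwrite('pics/trs.png',cv2.resize(cv2.imread('pics/s9.png')[200:285,140:230],(720,680),interpolation=2)[:600])"
```

```text
(no output)
```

View pics/trc.png

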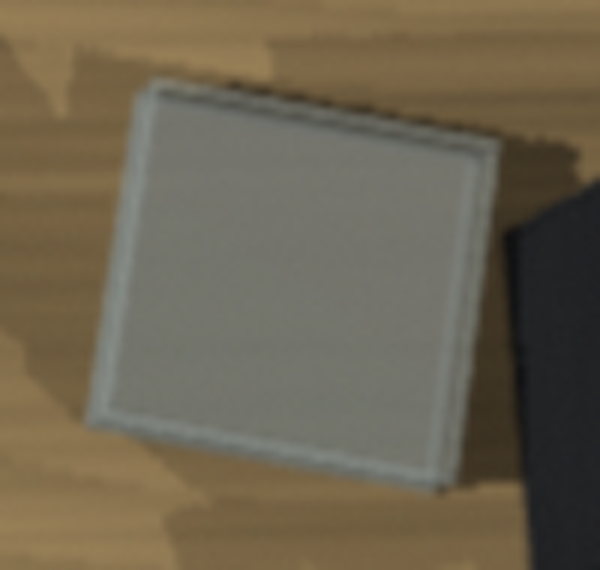

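View pics/trs.png

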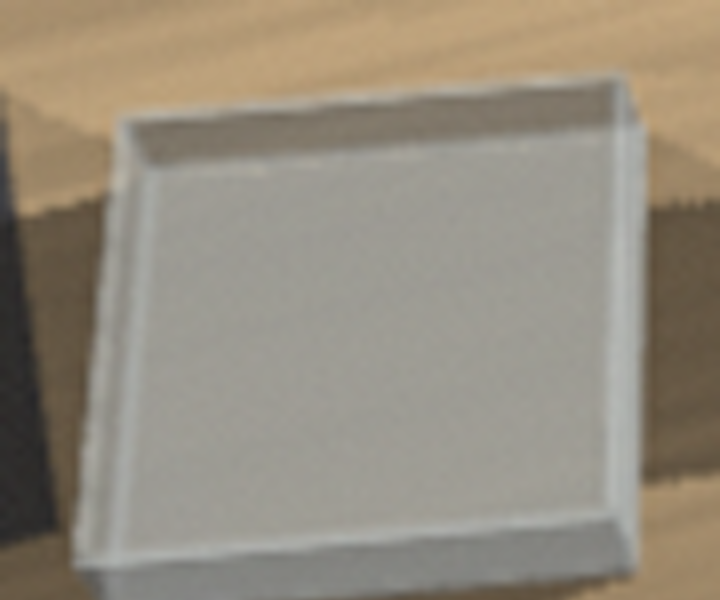

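```bash
python3 - <<'E'
from h import *
a=onz('top0',[(405+x/6,165+y/6) for x,y in [(148,82),(500,142),(450,490),(90,425)]],.045)
b=onz('s9',[(140+x/8,200+y/8) for x,y in [(120,120),(625,75),(625,515),(80,565)]],.045)
for m in(a,b): print(m[:,:2].tolist(),m.mean(0)); print(np.linalg.norm(m-np.roll(m,1,0),axis=1))
print(onz('top0',[(505,197),(495,262),(490,205)],.13))
E
```

```text
[[0.6251, -0.2616], [0.5884, -0.4498], [0.4007, -0.4078], [0.4385, -0.2195]] [ 0.513175 -0.334675  0.045   ]
[0.19129028 0.19174496 0.1923416  0.19205658]
[[0.4129, -0.4063], [0.4505, -0.222], [0.6325, -0.2572], [0.5937, -0.4431]] [ 0.5224  -0.33215  0.045  ]
[0.18450713 0.18809638 0.18537271 0.1899059 ]
[[ 0.5431 -0.4687  0.13  ]
 [ 0.3456 -0.4211  0.13  ]
 [ 0.519  -0.4208  0.13  ]]
```

Request:
step_arm --motion '[[[0, -8, 0, 0, 0, 0, 0.0], [0, -25, 0, 0, 0, 0, 0.0], [2, -50, 0, 0, 0, 0, 0.0], [3, -80, 0, 0, 0, 0, 0.0], [4, -110, 0, 0, 0, 0, 0.0]]]'

```text
time: 14.98
position: [0.5051, 0.0325, 0.3062]
ee_rot: [-3.139, 0.006, -3.041]
contact_force: [0.7, -0.5, -4.5]
gripper_width: 0.0136
```

Request:
step_arm --motion '[[[0, -30, 0, 0, 0, 0, 0.0], [0, -60, 0, 0, 0, 0, 0.0], [2, -90, 0, 0, 0, 0, 0.0], [3, -120, 0, 0, 0, 0, 0.0], [4, -150, 0, 0, 0, 0, 0.0]]]'

```text
time: 15.4
position: [0.5081, -0.1193, 0.3054]
ee_rot: [-3.139, 0.004, -3.041]
contact_force: [0.5, 0.3, -3.9]
gripper_width: 0.0135
```

Request:
step_arm --motion '[[[0, -30, 0, 0, 0, 0, 0.0], [0, -60, 0, 0, 0, 0, 0.0], [2, -90, 0, 0, 0, 0, 0.0], [3, -120, 0, 0, 0, 0, 0.0], [4, -150, 0, 0, 0, 0, 0.0]]]'

```text
time: 15.82
position: [0.5111, -0.271, 0.3043]
ee_rot: [-3.14, 0.002, -3.042]
contact_force: [1.0, 0.6, -4.9]
gripper_width: 0.0136
```

```bash
python3 st.py
```

```text
15.8167 [ 0.51114547 -0.27104009  0.30431724] [-3.14044782e+00  1.90746716e-03 -3.04159960e+00] [ 1.00653345  0.55456133 -4.86754014] [ 0.06617626 -0.01464043 -0.04035155] 0.01359001346970406
```

Request:
step_arm --motion '[[[2, -25, 0, 0, 0, 0, 0.0], [4, -45, -10, 0, 0, 0, 0.0], [4, -54, -30, 0, 0, 0, 0.0], [4, -54, -55, 0, 0, 0, 0.0], [4, -54, -75, 0, 0, 0, 0.0]]]'

```text
time: 16.23
position: [0.5135, -0.3258, 0.2264]
ee_rot: [3.14, -0.001, -3.044]
contact_force: [0.3, -0.1, -5.6]
gripper_width: 0.0132
```

Request:
step_arm --motion '[[[0, 0, -15, 0, 0, 0, 0.0], [0, 0, -25, 0, 0, 0, 0.0], [0, 0, -30, 0, 0, 0, 0.0]]]'

```text
time: 16.48
position: [0.5121, -0.3256, 0.1937]
ee_rot: [3.138, -0.006, -3.044]
contact_force: [1.4, 0.2, -3.9]
gripper_width: 0.0138
```

```bash
python3 st.py;  python3 -c "
from h import *
c,s=shot('scene','s10'); c,s=shot('top','t10')
a=cv2.resize(cv2.imread('pics/s10.png')[130:290,80:290],(525,400));b=cv2.resize(cv2.imread('pics/t10.png')[140:300,370:480],(275,400));cv2.imwrite('pics/s10c.png',np.hstack([a,b]))"
```

```text
16.4833 [ 0.51208929 -0.32564756  0.19369598] [ 3.13803372 -0.00553065 -3.04442357] [ 1.39754759  0.22063979 -3.89950445] [0.03687264 0.12882986 0.05255669] 0.013828231907913081
```

View pics/s10c.png

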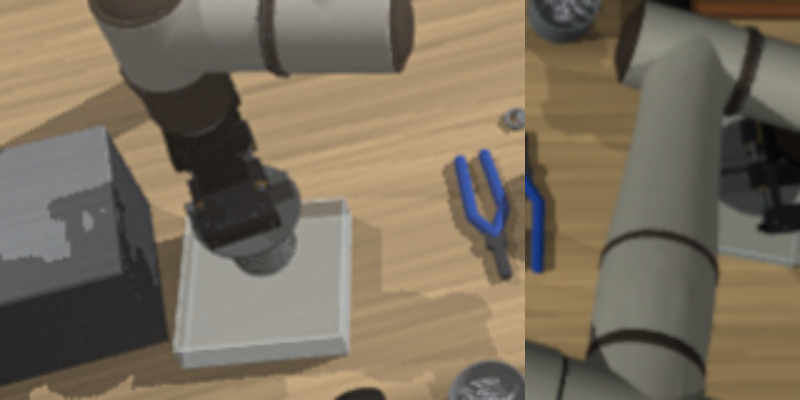

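Request:
step_arm --motion '[[[2, 0, -15, 0, 0, 0, 0.0], [2, 0, -30, 0, 0, 0, 0.0], [2, 0, -42, 0, 0, 0, 0.0], [2, 0, -52, 0, 0, 0, 0.0], [2, 0, -58, 0, 0, 0, 0.0]]]'

```text
time: 17.0
position: [0.5154, -0.3259, 0.1374]
ee_rot: [3.14, -0.002, -3.043]
contact_force: [-0.0, 0.5, -4.4]
gripper_width: 0.0135
```

Request:
step_arm --motion '[[[0, 0, -3, 0, 0, 0, 0.0], [0, 0, -5, 0, 0, 0, 0.0], [0, 0, -7, 0, 0, 0, 0.0], [0, 0, -8, 0, 0, 0, 0.0]]]'

```text
time: 17.33
position: [0.5158, -0.326, 0.13]
ee_rot: [3.141, -0.001, -3.043]
contact_force: [0.1, 0.5, -4.3]
gripper_width: 0.0139
```

```bash
python3 st.py
```

```text
17.3333 [ 0.51583037 -0.32602611  0.12997247] [ 3.14070278e+00 -1.35352868e-03 -3.04331759e+00] [ 0.12924373  0.49998689 -4.27889893] [0.01253066 0.13184494 0.01909503] 0.01392589170112415
```

Request:
step_arm --motion '[[[0, 0, -2, 0, 0, 0, 0.0], [0, 0, -4, 0, 0, 0, 0.0], [0, 0, -6, 0, 0, 0, 0.0], [0, 0, -6, 0, 0, 0, 0.0]]]'

```text
time: 17.67
position: [0.5156, -0.3259, 0.1235]
ee_rot: [3.14, -0.002, -3.043]
contact_force: [0.8, 0.8, -4.5]
gripper_width: 0.0137
```

Request:
step_arm --motion '[[[0, 0, -1, 0, 0, 0, 0.0], [0, 0, -2, 0, 0, 0, 0.0], [0, 0, -2, 0, 0, 0, 0.0]]]'

```text
time: 17.92
position: [0.5158, -0.326, 0.1221]
ee_rot: [3.141, -0.002, -3.043]
contact_force: [0.3, 0.2, -1.4]
gripper_width: 0.0137
```

Touching down; one mm more, then release.

Request:
step_arm --motion '[[[0, 0, -1, 0, 0, 0, 0.0], [0, 0, -1, 0, 0, 0, 0.0]]]'

```text
time: 18.08
position: [0.516, -0.3262, 0.122]
ee_rot: [3.141, -0.001, -3.043]
contact_force: [-1.0, 0.6, 2.3]
gripper_width: 0.0138
```

```bash
python3 st.py
```

```text
18.0833 [ 0.51601146 -0.32615574  0.12197941] [ 3.14146604e+00 -9.15036418e-04 -3.04285140e+00] [-0.98991929  0.5890349   2.34968966] [0.42338867 0.5473829  0.01916583] 0.01382175180314645
```

Request:
step_arm --motion '[[[0, 0, 0, 0, 0, 0, 0.1], [0, 0, 0, 0, 0, 0, 0.25], [0, 0, 0, 0, 0, 0, 0.5], [0, 0, 0, 0, 0, 0, 0.6], [0, 0, 0, 0, 0, 0, 0.6]]]'

```text
time: 18.5
position: [0.5164, -0.3264, 0.1223]
ee_rot: [-3.141, 0.0, -3.043]
contact_force: [-0.5, 0.3, 0.1]
gripper_width: 0.0326
```

Request:
step_arm --motion '[[[0, 0, 5, 0, 0, 0, 0.6], [0, 0, 20, 0, 0, 0, 0.6], [0, 0, 45, 0, 0, 0, 0.6], [0, 0, 75, 0, 0, 0, 0.6], [0, 0, 110, 0, 0, 0, 0.6]]]'

```text
time: 18.92
position: [0.5156, -0.3261, 0.2326]
ee_rot: [3.141, -0.003, -3.043]
contact_force: [1.1, -0.2, -0.9]
gripper_width: 0.0518
```

Request:
step_arm --motion '[[[-20, 5, 30, 0, 0, 0, 0.6], [-50, 15, 55, 0, 0, 0, 0.6], [-80, 25, 75, 0, 0, 0, 0.6], [-110, 35, 80, 0, 0, 0, 0.6], [-130, 40, 80, 0, 0, 0, 0.6]]]'

```text
time: 19.33
position: [0.3841, -0.2857, 0.3158]
ee_rot: [-3.14, 0.003, -3.043]
contact_force: [-1.3, -0.2, 0.6]
gripper_width: 0.0524
```

```bash
python3 st.py;  python3 -c "
from h import *
shot('scene','s11');shot('top','t11');shot('wrist','w11')"
```

```text
19.3333 [ 0.38410201 -0.28569534  0.31577459] [-3.13975096e+00  2.61950960e-03 -3.04257300e+00] [-1.31024305 -0.21708287  0.5919822 ] [0.01174888 0.14662195 0.03011448] 0.052410198054549335
```

View pics/s11.png

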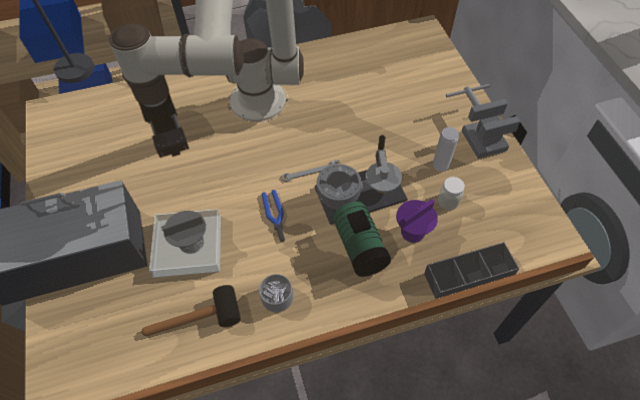

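View pics/t11.png

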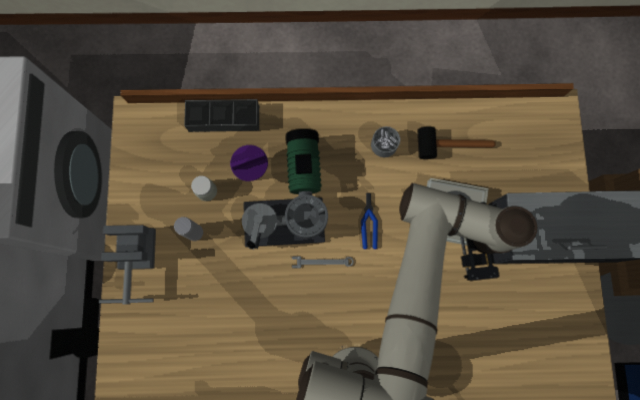

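```bash
python3 -c "
import cv2,numpy as np
s=cv2.imread('pics/s11.png');t=cv2.imread('pics/t11.png')
cv2.imwrite('pics/fin.png',np.hstack([cv2.resize(x,(400,400),interpolation=2) for x in (s[190:290,140:240],t[180:260,230:310])]))"
```

```text
(no output)
```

View pics/fin.png

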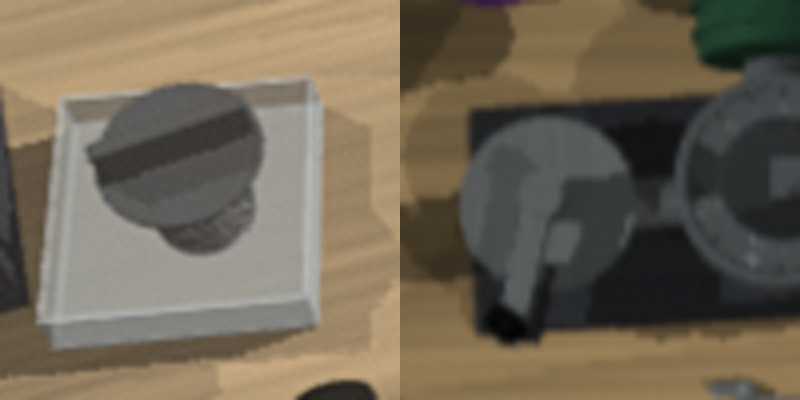

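The left crop shows the strainer standing upright inside the tray, at about (185,190). The right crop shows the lever over its bracket, with the grip at about (505,322). The pot is empty.

```bash
python3 -c "
from h import *
print(ticket.close_job())"
```

```text
the job is handed in; nothing more can be done
None
```

The job is done and handed in at about 19.5 s on the robot's clock, well under the 72 s limit.

- **Lever:** I gripped the post and swung it anticlockwise into the notch. After release, the wrist picture put it over the eared bracket at about 77° in world axes, which is about 1.30 rad on the valve.
- **Strainer:** I turned it by its wing past the catch. At about 80° (1.4 rad) the torque rose to 1.4 N m, which I took as the solid stop. I eased back about 2° while lifting it straight out. Hanging free it weighed about 0.4 kg.
- **Tray:** I lowered it until the floor took its weight, then released it. It landed with about 2 N.

**Last checks:** the final scene and top pictures show the strainer upright inside the tray, the pot empty and the lever over its bracket. By eye, the bystanders and the purple look-alike are where they started, and the arm is clear of everything.

**One flaw:** on the way down to the wing, the fingertips touched the flange and the wrist force briefly read about 67 N. That is under the 120 N wrist limit. I believe it was the fingertips and not the gripper's body, which has the 40 N limit, but I could not confirm that. I raised the gripper 3 mm and gripped again before turning.

**Tray position:** the two camera estimates of the tray centre differed by about 9 mm, which was well within the room available.

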